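Hang the locker's lift-off door

TASK

The small grey packet locker has lost its door. Take the taller of the two doors out of the wooden rack and hang it on the locker: bring it in from the front with both of its hinge eyes above the locker's two upright pintles, then lower it, without dropping it, until both eyes are fully down on their pintles and the door stands upright and closed across the open front. Leave the shorter door standing in the rack.

Things in the scene. Friction and masses are not known exactly. Their poses are not given: they have to be found in the camera images.
- tall_door_centre (a point): Centre of the door to hang: grey steel leaf 110 wide, 150 tall, 14 mm thick, about 0.25 kg, upright in a rack. z up, y along the width to the hinge edge, front faces -x (pull knob, 13 mm out). Two ring-shaped hinge eyes (bore 24, outside 34, height 18 mm) have their axis at x 0, y +74 mm; their undersides lie 46 mm below and 46 mm above this point. Pinch the plain middle of the top 35 mm.
- short_door_centre (a point): Centre of a like door of another locker: 110 mm wide, 14 thick, only 100 tall, eyes 42 mm apart; same axes. The two doors stand in either slot of a wooden rack; the slots are 120 mm apart across the leaves, 19 mm wide and 33 mm deep, their floor 10 mm above the worktop.
- upper_pintle (a point): Foot of the upper of two fixed upright pins at the left front of the locker (open grey steel box, 136 wide, 140 mm high): 131 mm above the worktop. Pin 12 mm thick, 24 tall, the top 10 mm tapered to 4. Axes: x into the locker, y to its left, z up. The hung door has these axes, its centre 74 mm to -y of the pins, at their x, 87 mm above the worktop. The rim of the opening is at x +20 mm.
- lower_pintle (a point): Foot of the lower pin, alike, 92 mm straight below, 39 mm above the worktop; same axes. Both pins stand on 10 mm thick brackets that reach out from the locker. The door comes in from -x raised 24 to 60 mm (42 is good) over its final height, so that the lower eye passes under the upper bracket. When home it stands on the locker's base plate, 12 mm above the worktop, eyes 2 mm above the pins' feet.

How it is judged:
By the outcome, as a careful person would: the job done as asked, in the order asked, and still so for the second after the job is handed in, with the robot touching nothing.
It also fails if it takes over 48 s, if anything falls off the work surface, if the arm or the gripper's body presses on something with over 40 N, if the wrist force passes 120 N, or if a joint passes its speed limit or range.

ROBOT

A 7-joint arm with a two-finger parallel gripper is mounted at the origin on the work surface; the furniture and walls round the work are solid. World frame = base frame: x ahead of the robot, y to its left, z up, the work surface at z = 0. Lengths are in m, angles in degrees, forces in N, time in s.
With the tool pointing down it reaches from about 0.375 to 0.925 m from the base axis. Payload 3.1 kg.
Tool frame: the origin (TCP) lies on the mounting face of the last link; the fingertips stand 173 mm ahead of it and the grasp point (between the pads) lies 155 mm ahead of it; x points along the fingers, z is the direction in which the jaws open and shut, and the axes are right-handed (so a half turn about x gives the same grasp; the last joint's range is limited). The gripper opens to 85 mm and grips with 20 to 120 N. Pads are 22 mm wide; open, the fingers measure 114 mm over their backs; the gripper's body (76 mm by 85 mm) begins 54 mm behind the grasp point. The pads swing forward as they close: fully open they stand 13 mm farther back than shut.
Start: joints at [-72.697, 21.939, 2.515, 91.553, -1.026, 66.532, -2.859], TCP at [0.253, 0.599, 0.405] pointing down, gripper open.
Joint ranges: [-149.38, 149.38], [-23.57, 123.04], [-84.95, 90], [0, 143.3], [-89.99, 269.99], [3.08, 112.72], [-163.45, 163.45]. Speed limits (degrees/s): [159.86, 159.86, 180, 180, 180, 180, 180].

INTERFACE

Orientations are given as a 3x3 rotation matrix whose columns are the frame's x, y, z axes.
In Python, from workcell import arm gives the robot as it stands.
- The arm moves only by the tool send_rows, never from a script. Its argument "commands" is text: rows parted by semicolons, each of 5 numbers parted by spaces: the finger opening in mm, from 0 to 85.4, then the shift along the tool's x, y, z in mm, then the turn about the tool's x in rad. A call has 1 to 8 rows; each row shifts and turns the commanded pose from where the row before left it, along the tool's axes as they then stand; what a row does not reach is not made up. A row lasts 1/8 s, in which the tool goes at most 62.5 mm and 10.7 degrees, less where a joint would pass 70% of its speed; a pose out of reach is approached as far as the arm can. A call is refused whole if a number of a shift passes 62.5 or a number of a turn 0.188, either way. A call with a gripper value outside its range is refused whole. The fingers move at their own pace and stop on an object; "force" is the grip in N (left out, the last holds). Time passes only in rows, so rows that do not move let the fingers close. It gives the time, the measured TCP pose, the force and the opening at its end, in the units of the state.
- arm.get_state(): the state, without advancing time (a new reading comes with each control period).
- arm.snapshot(name): name is "scene" or "top" or "wrist"; returns (picture, depth): 400x640x3 uint8, red, green, blue; 400x640 float32, m along the optical axis (not along the pixel's ray), 0 where there is no reading.
- arm.camera_info(name): a dict with "mtx" (3x3 intrinsics, pixels), "extrinsics" (4x4, takes a point from camera to world coordinates); the wrist camera has in their place "T_tool_cam" (4x4, takes a point from camera to tool coordinates, whose origin is the TCP and whose axes are the tool frame's). Camera axes: x right, y down, z forward; pixel columns grow to the right and rows downward; lengths in m; the calibration is good to about 2 mm. A picture is of the moment at which its call begins: read the wrist's pose just before it. camera_info takes no time and is no camera call.
- arm.hand_in(): hands the job in, once; it reports no verdict.
The state is a dict: "time": time; "joints": joint angles; "joint_vel": joint speeds; "effort": joint torques, N m; "ee_pos": TCP position; "orientation": TCP orientation; "force": force on the tool from outside, world axes, zero at the start; "moment": the same for the moment, N m; "finger_gap": finger opening in m.
Only numpy, scipy, OpenCV 4.12 (cv2) and the standard library are available. Lean on these libraries where they do the work, as an engineer would, in place of code of your own. Each camera call takes 0.05 s, during which the arm holds its last target. There are 200 camera calls.

## Working session

There is one attempt and no reset: what is moved stays moved. The work goes in short steps, Python scripts to look and compute and a tool call to move; the robot and the scene stay as the last step left them, time stands still between calls to the robot, and variables do not carry over. Pictures are saved under pics/ and viewed, about 8 in all and at most 12, crops included, and the job is handed in when it is done.

Besides the shell and the picture viewer there is one more tool, called after ">>>" by a JSON object that holds its "name" and its "arguments", one argument or row to a line. send_rows: Moves the arm, as the interface text tells. Its arguments: {"type":"object","properties":{"commands":{"type":"string"},"force":{"type":"number"}},"required":["commands"]}

```bash
ls; mkdir -p pics; python3 - <<'E'
from workcell import arm
import cv2,numpy as np
s=arm.get_state();print(s['time'],s['ee_pos'],np.round(s['orientation'],3).tolist(),s['finger_gap'])
for n in['scene','top']:
    p,d=arm.snapshot(n);cv2.imwrite(f'pics/{n}0.png',p[:,:,::-1]);np.savez(f'pics/{n}0.npz',p=p,d=d)
    i=arm.camera_info(n);print(n,np.round(i['mtx'],1).tolist(),np.round(i['extrinsics'],3).tolist())
print(arm.camera_info('wrist'))
E
```

```text
pics
0.0 [0.25280202 0.598285   0.40324926] [[-0.001, -0.921, 0.389], [-0.003, 0.389, 0.921], [-1.0, -0.0, -0.003]] 0.08552825623115341
scene [[502.9, 0.0, 325.4], [0.0, 502.9, 208.0], [0.0, 0.0, 1.0]] [[0.654, -0.58, 0.486, 0.107], [-0.757, -0.494, 0.428, -0.21], [-0.008, -0.647, -0.762, 0.796], [0.0, 0.0, 0.0, 1.0]]
top [[493.9, 0.0, 312.5], [0.0, 493.9, 196.8], [0.0, 0.0, 1.0]] [[-0.028, -0.985, 0.17, 0.386], [-1.0, 0.029, 0.001, 0.154], [-0.006, -0.17, -0.985, 0.959], [0.0, 0.0, 0.0, 1.0]]
{'mtx': array([[309.81406196,   0.        , 316.20784557],
       [  0.        , 309.81406196, 198.36914523],
       [  0.        ,   0.        ,   1.        ]]), 'T_tool_cam': array([[ 1.14565430e-04, -3.16851366e-01,  9.48475197e-01,
         3.05455710e-02],
       [ 7.14622842e-05, -9.48475198e-01, -3.16851375e-01,
         8.10016477e-02],
       [ 9.99999991e-01,  1.04080418e-04, -8.60195465e-05,
        -4.98626358e-04],
       [ 0.00000000e+00,  0.00000000e+00,  0.00000000e+00,
         1.00000000e+00]])}
```

View pics/scene0.png

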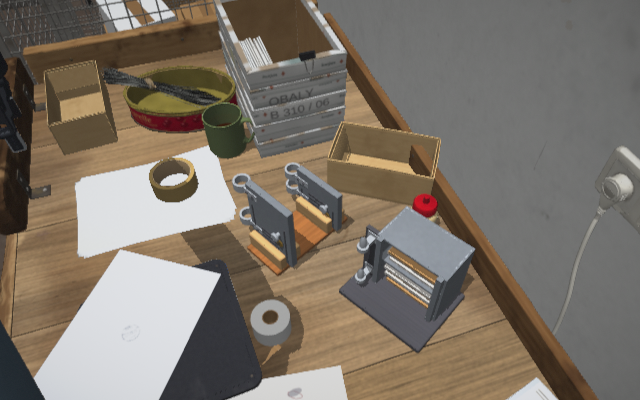

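View pics/top0.png

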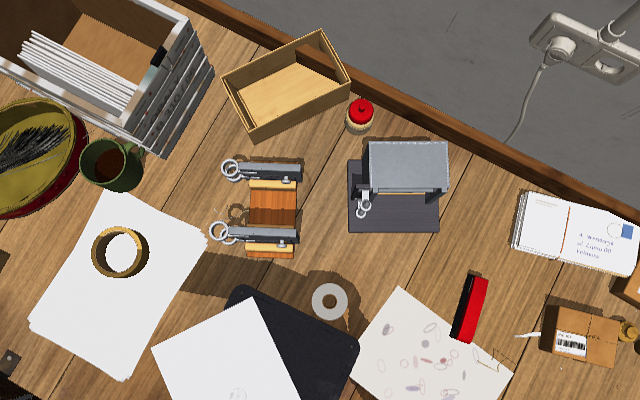

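```bash
cat > h.py <<'E'
import numpy as np,cv2
from workcell import arm
def cloud(d,K,E):
    v,u=np.mgrid[:d.shape[0],:d.shape[1]]
    P=np.stack([(u-K[0,2])/K[0,0]*d,(v-K[1,2])/K[1,1]*d,d],-1)
    return P@E[:3,:3].T+E[:3,3]
def load(n,f):
    z=np.load(f);i=arm.camera_info(n);return z['p'],cloud(z['d'],i['mtx'],i['extrinsics'])
E
python3 - <<'E'
from h import *
for n,boxes in (('top',{'near':(205,215,305,262),'far':(215,150,310,190),'lock':(340,130,460,240)}),('scene',{'near':(230,165,300,275),'far':(280,155,345,235),'lock':(335,205,480,345)})):
    p,W=load(n,f'pics/{n}0.npz')
    for k,(a,b,c,e) in boxes.items():
        w=W[b:e,a:c].reshape(-1,3);w=w[w[:,2]>.03]
        h,_=np.histogram(w[:,2],np.arange(.03,.24,.01));print(n,k,'z hist',h)
        zt=np.percentile(w[:,2],99.5);print(' ztop',zt)
        if k!='lock':
            t=w[w[:,2]>zt-.008].astype(np.float32)
            print('  toprect',cv2.minAreaRect(t[:,:2]*1000),t.mean(0))
        else:
            t=w[(w[:,2]>.13)&(w[:,2]<.148)].astype(np.float32)
            print('  toprect',cv2.minAreaRect(t[:,:2]*1000))
p,W=load('top','pics/top0.npz')
K=np.vstack([cv2.resize(p[140:270,200:330,::-1],None,fx=4,fy=4,interpolation=3)])
L=cv2.resize(p[130:240,330:460,::-1],None,fx=3,fy=3,interpolation=3)
c=np.zeros((520,800,3),np.uint8);c[:520,:400]=cv2.resize(p[140:270,200:300,::-1],(400,520),interpolation=3);c[:440,400:]=cv2.resize(p[130:240,340:440,::-1],(400,440),interpolation=3)
cv2.imwrite('pics/crop1.png',c)
E
```

```text
top near z hist [ 87 498 119  43  25  36  71  32  31  28  52 227 453 180   0   0   0   0
   0   0]
 ztop 0.9585937743452271
  toprect ((385.8855285644531, 154.2969512939453), (0.0, 0.0), 0.0) [0.3858856  0.15429693 0.95859355]
top far z hist [142 511  96 107  94 156 190 368 164   0   0   0   0   0   0   0   0   0
   0   0]
 ztop 0.11390003988823787
  toprect ((515.668701171875, 182.0665283203125), (248.24014282226562, 94.00045776367188), 32.81746292114258) [0.585071   0.22772463 0.12484939]
top lock z hist [ 203   86   68   58  269   54   51   46   59  133 2593 1435   11    0
    0    0    0    0    0    0]
 ztop 0.9585937743452271
  toprect ((562.1513671875, 1.8734054565429688), (160.12332153320312, 118.41334533691406), 89.8539810180664)
scene near z hist [311 600 236 125 170 255 230 168 151 155 229 329 442  87   0   0   0   0
   0   0]
 ztop 0.7957402359680261
  toprect ((107.46063232421875, -209.81744384765625), (0.0, 0.0), 0.0) [ 0.10746066 -0.20981742  0.7957402 ]
scene far z hist [323 538 217 258 278 347 226 404 100  49  53  50 104  28   0   0   0   0
   0   0]
 ztop 0.7957402359680261
  toprect ((107.46063232421875, -209.81744384765625), (0.0, 0.0), 0.0) [ 0.10746063 -0.20981742  0.7957402 ]
scene lock z hist [ 659  520  649  443  748  390  544  206  126  254 2945  959   10    0
    0    0    0    0    0    0]
 ztop 0.7957402359680261
  toprect ((560.004638671875, 0.3899383544921875), (160.07347106933594, 120.48117065429688), 89.44054412841797)
```

View pics/crop1.png

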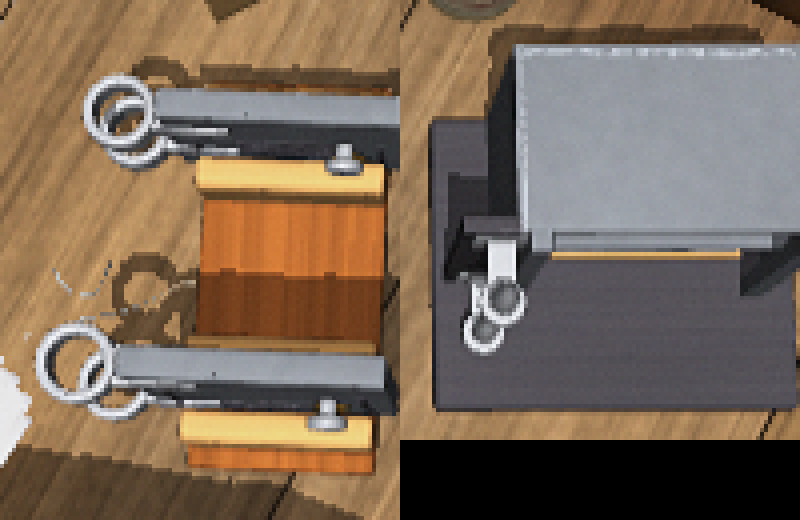

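```bash
python3 - <<'E'
from h import *
def line(P):  # direction angle via PCA
    return cv2.fitLine(P.astype(np.float32),cv2.DIST_HUBER,0,.01,.01).ravel()
for n in('top','scene'):
    p,W=load(n,f'pics/{n}0.npz')
    b={'top':(205,215,305,262),'scene':(230,165,300,275)}[n];a,bb,c,e=b
    w=W[bb:e,a:c].reshape(-1,3);t=w[(w[:,2]>.154)&(w[:,2]<.17)]
    r=cv2.minAreaRect((t[:,:2]*1000).astype(np.float32));print(n,'tall top',np.round(t.mean(0),4),len(t),r,line(t[:,:2]))
    ym,yM=t[:,1].min(),t[:,1].max()
    k=w[(w[:,2]>.13)&(w[:,2]<.156)&(w[:,1]>yM+.004)&(w[:,0]>.3)]
    if len(k):print('  upper eye',k.mean(0),k.min(0),k.max(0),cv2.minEnclosingCircle((k[k[:,2]>.143][:,:2]*1000).astype(np.float32)))
    a,bb,c,e={'top':(345,130,455,235),'scene':(340,205,480,345)}[n]
    w=W[bb:e,a:c].reshape(-1,3)
    r=w[(w[:,2]>.135)&(w[:,2]<.145)];c0=np.median(r,0)
    lo,hi=np.percentile(r,[1,99],0);print('  roof',lo,hi)
    # front edge of roof: min x per y column
    ys=np.arange(lo[1]+.01,hi[1]-.02,.005);xs=[np.percentile(r[abs(r[:,1]-y)<.004][:,0],2) for y in ys]
    print('  front edge fit',np.polyfit(ys,xs,1),np.median(xs))
    xf=np.median(xs)
    u=w[(w[:,0]<xf-.006)&(w[:,2]>.118)&(w[:,2]<.165)]
    for l,h in((.118,.126),(.126,.134),(.134,.145),(.145,.16)):
        q=u[(u[:,2]>l)&(u[:,2]<h)]
        if len(q):print('  pin z',l,h,len(q),np.round(q.mean(0),4),np.round(q.min(0),4),np.round(q.max(0),4))
E
```

```text
top tall top [0.4694 0.2376 0.1592] 591 ((469.7503662109375, 237.9872283935547), (109.75753784179688, 14.303502082824707), 86.16900634765625) [0.06753588 0.99771684 0.4694248  0.2376471 ]
  upper eye [0.47453877 0.31238715 0.14601413] [0.45805853 0.29670493 0.13089055] [0.49134252 0.32774185 0.15238153] ((474.73712158203125, 311.9853820800781), 16.99666976928711)
  roof [ 0.533829   -0.07630326  0.13594149] [0.6192337  0.07076177 0.14295667]
  front edge fit [0.03326218 0.53900634] 0.539507661675195
  pin z 0.118 0.126 17 [0.5246 0.0074 0.1221] [ 0.5023 -0.0701  0.1183] [0.5329 0.0745 0.1258]
  pin z 0.126 0.134 131 [0.519  0.0575 0.13  ] [ 0.5031 -0.0692  0.1261] [0.5328 0.0749 0.1337]
  pin z 0.134 0.145 37 [ 0.5255 -0.0046  0.1402] [ 0.5065 -0.0697  0.1342] [0.5335 0.0711 0.1446]
  pin z 0.145 0.16 30 [0.5111 0.0665 0.1493] [0.5061 0.0615 0.145 ] [0.5161 0.0712 0.1547]
scene tall top [0.4665 0.2338 0.1586] 459 ((467.5719909667969, 236.48727416992188), (111.27176666259766, 15.64526081085205), 85.7340316772461) [0.06895307 0.9976199  0.4665355  0.23382945]
  upper eye [0.47062838 0.31250946 0.1426424 ] [0.45569358 0.29570565 0.13028543] [0.48992355 0.32737241 0.15080846] ((472.57666015625, 310.0439453125), 18.200403213500977)
  roof [ 0.52763259 -0.07825302  0.13582496] [0.61784287 0.06902259 0.14194207]
  front edge fit [0.03029974 0.53609502] 0.5364518441867306
  pin z 0.118 0.126 53 [0.519  0.0141 0.1229] [ 0.4995 -0.0727  0.1182] [0.5304 0.0684 0.126 ]
  pin z 0.126 0.134 138 [0.5166 0.0395 0.1297] [ 0.4999 -0.0731  0.126 ] [0.5303 0.0739 0.1338]
  pin z 0.134 0.145 64 [0.5178 0.0097 0.1387] [ 0.5041 -0.0726  0.134 ] [0.5304 0.0677 0.145 ]
  pin z 0.145 0.16 31 [0.5085 0.0634 0.1491] [0.505  0.059  0.1451] [0.5147 0.0688 0.1532]
```

```bash
cat >> h.py <<'E'
def st():
    s=arm.get_state();R=np.array(s['orientation']);yaw=np.degrees(np.arctan2(R[1,2],R[0,2]))
    print('t',round(s['time'],2),'tcp',np.round(np.array(s['ee_pos'])*1000,1),'yaw',round(yaw,2),'tilt',np.round(R[:2,0],4),'F',np.round(s['force'],1),'gap',round(s['finger_gap']*1000,1),'q',np.round(s['joints'],0));return s
def plan(pos,yaw,n,grip):
    """rows (tool axes) from the measured pose to TCP pos (m), yaw of tool z (deg)"""
    s=st();R=np.array(s['orientation']);y0=np.arctan2(R[1,2],R[0,2])
    dy=np.radians(yaw)-y0;D=(np.array(pos)-s['ee_pos'])*1000/n
    out=[]
    for i in range(n):
        a=y0+dy*i/n;z=np.array([np.cos(a),np.sin(a),0]);x=np.array([0,0,-1.]);y=np.cross(z,x)
        out.append('%g %.1f %.1f %.1f %.4f'%(grip,D@x,D@y,D@z,-dy/n))
    for i in range(0,n,8):print('; '.join(out[i:i+8]))
E
python3 - <<'E'
from h import *
p,W=load('top','pics/top0.npz')
w=W.reshape(-1,3)
w=w[(w[:,2]>.2)&(w[:,2]<.6)]
for y in np.arange(.1,.75,.05):
    q=w[(abs(w[:,1]-y)<.025)];q=q[q[:,0]>.2]
    if len(q):print(round(y,2),'minx',q[:,0].min().round(3),'maxz',q[:,2].max().round(3))
plan((.470,.238,.36),-3.87,16,60)
E
```

```text
0.35 minx 0.749 maxz 0.235
0.4 minx 0.66 maxz 0.246
0.45 minx 0.627 maxz 0.237
0.5 minx 0.645 maxz 0.236
0.55 minx 0.239 maxz 0.308
0.6 minx 0.701 maxz 0.236
0.65 minx 0.728 maxz 0.235
t 0.1 tcp [252.8 598.3 403.4] yaw 67.1 tilt [-0.0009 -0.0023] F [-0.4  0.2 -0.6] gap 85.4 q [-73.  22.   3.  92.  -1.  67.  -3.]
60 2.7 -21.3 -15.5 0.0774; 60 2.7 -22.4 -13.8 0.0774; 60 2.7 -23.4 -12.0 0.0774; 60 2.7 -24.3 -10.2 0.0774; 60 2.7 -25.0 -8.2 0.0774; 60 2.7 -25.5 -6.3 0.0774; 60 2.7 -25.9 -4.3 0.0774; 60 2.7 -26.2 -2.3 0.0774
60 2.7 -26.3 -0.2 0.0774; 60 2.7 -26.2 1.8 0.0774; 60 2.7 -26.0 3.8 0.0774; 60 2.7 -25.6 5.8 0.0774; 60 2.7 -25.1 7.8 0.0774; 60 2.7 -24.4 9.7 0.0774; 60 2.7 -23.6 11.6 0.0774; 60 2.7 -22.7 13.4 0.0774
```

>>> {"name": "send_rows", "arguments": {
  "commands": "60 2.7 -21.3 -15.5 0.0774; 60 2.7 -22.4 -13.8 0.0774; 60 2.7 -23.4 -12.0 0.0774; 60 2.7 -24.3 -10.2 0.0774; 60 2.7 -25.0 -8.2 0.0774; 60 2.7 -25.5 -6.3 0.0774; 60 2.7 -25.9 -4.3 0.0774; 60 2.7 -26.2 -2.3 0.0774",
  "force": 100
}}

```text
time: 1.1
ee_pos: [0.3625, 0.4169, 0.383]
orientation: [[0.0, -0.52, 0.854], [0.0, 0.854, 0.52], [-1.0, 0.0, 0.0]]
force: [0.8, -0.1, -0.5]
finger_gap: 0.0602
```

>>> {"name": "send_rows", "arguments": {
  "commands": "60 2.7 -26.3 -0.2 0.0774; 60 2.7 -26.2 1.8 0.0774; 60 2.7 -26.0 3.8 0.0774; 60 2.7 -25.6 5.8 0.0774; 60 2.7 -25.1 7.8 0.0774; 60 2.7 -24.4 9.7 0.0774; 60 2.7 -23.6 11.6 0.0774; 60 2.7 -22.7 13.4 0.0774"
}}

```text
time: 2.1
ee_pos: [0.4712, 0.237, 0.3613]
orientation: [[0.0, 0.072, 0.997], [-0.0, 0.997, -0.072], [-1.0, 0.0, 0.0]]
force: [0.4, -0.5, 0.1]
finger_gap: 0.0602
```

>>> {"name": "send_rows", "arguments": {
  "commands": "60 0 0 0 0;60 0 0 0 0"
}}

```text
time: 2.35
ee_pos: [0.4701, 0.2391, 0.3614]
orientation: [[-0.001, 0.067, 0.998], [0.001, 0.998, -0.067], [-1.0, 0.001, -0.001]]
force: [-0.1, 0.9, 0.6]
finger_gap: 0.0601
```

```bash
cat >> h.py <<'E'
def wrist(name):
    s=st();i=arm.camera_info('wrist');T=np.eye(4);T[:3,:3]=s['orientation'];T[:3,3]=s['ee_pos'];E=T@i['T_tool_cam']
    p,d=arm.snapshot('wrist');cv2.imwrite(f'pics/{name}.png',p[:,:,::-1]);np.savez(f'pics/{name}.npz',p=p,d=d,E=E)
    return p,cloud(d,i['mtx'],E),s
E
python3 - <<'E'
from h import *
p,W,s=wrist('w1')
w=W.reshape(-1,3);t=w[(w[:,2]>.154)&(w[:,2]<.167)&(abs(w[:,0]-.47)<.06)&(abs(w[:,1]-.24)<.075)]
print(len(t),t.mean(0),cv2.minAreaRect((t[:,:2]*1000).astype(np.float32)),cv2.fitLine(t[:,:2].astype(np.float32),2,0,.01,.01).ravel())
E
```

```text
t 2.35 tcp [470.1 239.1 361.4] yaw -3.83 tilt [-0.0005  0.0006] F [-0.1  0.9  0.6] gap 60.1 q [-53.  12.  24. 112.  -6.  58. -30.]
3797 [0.46975299 0.24340102 0.16008241] ((469.32330322265625, 237.30955505371094), (110.60903930664062, 14.012860298156738), 86.05947875976562) [0.06833024 0.9976628  0.469753   0.24340102]
```

View pics/w1.png

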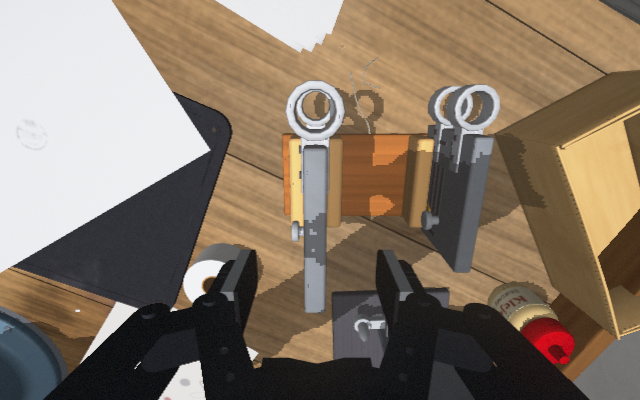

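>>> {"name": "send_rows", "arguments": {
  "commands": "60 10 -1.8 -0.7 0.002; 60 10 0 0 0; 60 10 0 0 0; 60 10 0 0 0; 60 7.4 0 0 0; 60 0 0 0 0; 30 0 0 0 0; 10 0 0 0 0",
  "force": 100
}}

```text
time: 3.4
ee_pos: [0.4697, 0.2368, 0.3145]
orientation: [[0.001, 0.069, 0.998], [0.001, 0.998, -0.069], [-1.0, 0.001, 0.001]]
force: [-0.6, 0.3, -0.1]
finger_gap: 0.0241
```

>>> {"name": "send_rows", "arguments": {
  "commands": "5 0 0 0 0; 5 0 0 0 0; 5 0 0 0 0; 5 0 0 0 0",
  "force": 100
}}

```text
time: 3.9
ee_pos: [0.4698, 0.2369, 0.3148]
orientation: [[0.001, 0.069, 0.998], [0.001, 0.998, -0.069], [-1.0, 0.001, 0.001]]
force: [-1.1, -0.8, 5.3]
finger_gap: 0.0117
```

```bash
python3 - <<'E'
from h import *
st()
p,d=arm.snapshot('top');cv2.imwrite('pics/t2.png',cv2.resize(p[120:270,180:340,::-1],None,fx=4,fy=4,interpolation=3))
E
```

```text
t 3.9 tcp [469.8 236.9 314.8] yaw -3.98 tilt [0.0009 0.0008] F [-1.1 -0.8  5.3] gap 11.7 q [-52.  15.  24. 114.  -8.  52. -28.]
```

>>> {"name": "send_rows", "arguments": {
  "commands": "5 -3 0 0 0; 5 -6 0 0 0; 5 -9 0 0 0; 5 -12 0 0 0; 5 -12 0 0 0; 5 -12 0 0 0; 5 -8 0 0 0; 5 0 0 0 0"
}}

```text
time: 4.95
ee_pos: [0.4698, 0.2369, 0.3771]
orientation: [[0.002, 0.069, 0.998], [0.001, 0.998, -0.069], [-1.0, 0.001, 0.001]]
force: [0.0, 0.5, -3.1]
finger_gap: 0.0117
```

```bash
python3 - <<'E'
from h import *
p,W,s=wrist('w2')
z=s['ee_pos'][2]-.3148
w=W.reshape(-1,3);t=w[(w[:,2]>.154+z)&(w[:,2]<.167+z)&(abs(w[:,0]-.47)<.03)&(w[:,1]>.255)&(w[:,1]<.292)]
print(len(t),t.mean(0),cv2.fitLine(t[:,:2].astype(np.float32),2,0,.01,.01).ravel())
for lo,hi in((.143,.155),(.05,.062)):
    k=w[(w[:,2]>lo+z)&(w[:,2]<hi+z)&(w[:,1]>.296)&(w[:,1]<.34)&(abs(w[:,0]-.472)<.03)]
    print(len(k),k[:,2].mean(),cv2.minEnclosingCircle((k[:,:2]*1000).astype(np.float32)) if len(k) else '')
# detector: tilt of leaf, door bottom from scene depth
p2,d2=arm.snapshot('scene');i=arm.camera_info('scene');W2=cloud(d2,i['mtx'],i['extrinsics'])
cv2.imwrite('pics/s2.png',p2[:,:,::-1]);
plan((.425,.010,.3768),-1.9,16,5)
E
```

```text
t 4.95 tcp [469.8 236.9 377.1] yaw -3.97 tilt [0.0015 0.0013] F [ 0.   0.5 -3.1] gap 11.7 q [-53.  10.  24. 111.  -5.  59. -31.]
2683 [0.47299727 0.27443969 0.2222827 ] [0.08208621 0.99662524 0.47299728 0.2744397 ]
2639 0.21100325000497772 ((475.25238037109375, 311.07684326171875), 17.24591064453125)
810 0.11906021035489447 ((475.1722412109375, 310.718994140625), 16.712886810302734)
t 5.05 tcp [469.3 236.7 375.9] yaw -3.97 tilt [-0.0004 -0.0002] F [-0.1  0.4 -3.5] gap 11.7 q [-53.  10.  24. 111.  -5.  59. -31.]
5 -0.1 -14.3 -1.8 -0.0023; 5 -0.1 -14.3 -1.8 -0.0023; 5 -0.1 -14.3 -1.8 -0.0023; 5 -0.1 -14.3 -1.9 -0.0023; 5 -0.1 -14.3 -1.9 -0.0023; 5 -0.1 -14.3 -1.9 -0.0023; 5 -0.1 -14.3 -2.0 -0.0023; 5 -0.1 -14.3 -2.0 -0.0023
5 -0.1 -14.3 -2.0 -0.0023; 5 -0.1 -14.3 -2.1 -0.0023; 5 -0.1 -14.3 -2.1 -0.0023; 5 -0.1 -14.3 -2.1 -0.0023; 5 -0.1 -14.3 -2.2 -0.0023; 5 -0.1 -14.3 -2.2 -0.0023; 5 -0.1 -14.3 -2.2 -0.0023; 5 -0.1 -14.3 -2.3 -0.0023
```

View pics/w2.png

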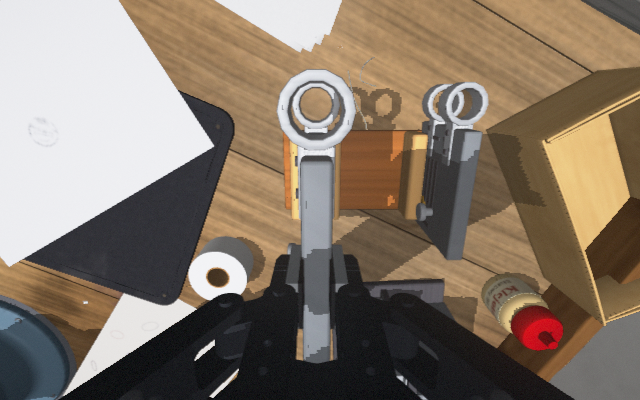

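View pics/s2.png

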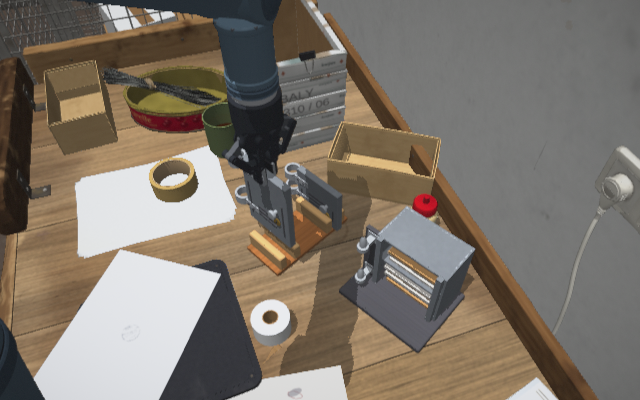

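>>> {"name": "send_rows", "arguments": {
  "commands": "5 0 -8 -1 -0.0023; 5 0 -14.3 -1.8 -0.0023; 5 0 -14.3 -1.8 -0.0023; 5 0 -14.3 -1.9 -0.0023; 5 0 -14.3 -1.9 -0.0023; 5 0 -14.3 -1.9 -0.0023; 5 0 -14.3 -2.0 -0.0023; 5 0 -14.3 -2.0 -0.0023"
}}

```text
time: 6.05
ee_pos: [0.4484, 0.1287, 0.3761]
orientation: [[0.0, 0.051, 0.999], [0.0, 0.999, -0.051], [-1.0, 0.0, 0.0]]
force: [0.9, 0.7, -3.3]
finger_gap: 0.012
```

>>> {"name": "send_rows", "arguments": {
  "commands": "5 0 -14.3 -2.0 -0.0023; 5 0 -14.3 -2.1 -0.0023; 5 0 -14.3 -2.1 -0.0023; 5 0 -14.3 -2.1 -0.0023; 5 0 -14.3 -2.2 -0.0023; 5 0 -14.3 -2.2 -0.0023; 5 0 -14.3 -2.2 -0.0023; 5 0 -14.3 -2.3 -0.0023"
}}

```text
time: 7.05
ee_pos: [0.4263, 0.0152, 0.3761]
orientation: [[-0.0, 0.032, 0.999], [-0.0, 0.999, -0.032], [-1.0, -0.0, -0.0]]
force: [-0.3, -0.6, -3.7]
finger_gap: 0.0115
```

>>> {"name": "send_rows", "arguments": {
  "commands": "5 0 -6 -0.8 0; 5 0 0 0 0; 5 0 0 0 0"
}}

```text
time: 7.42
ee_pos: [0.4256, 0.0107, 0.3761]
orientation: [[0.0, 0.032, 0.999], [0.0, 0.999, -0.032], [-1.0, 0.0, 0.0]]
force: [-0.5, 0.9, -3.6]
finger_gap: 0.0113
```

```bash
python3 - <<'E'
from h import *
p,W,s=wrist('w3')
w=W.reshape(-1,3)
e=np.array(s['ee_pos'])
k=w[(abs(w[:,2]-(e[2]-.166))<.006)&(abs(w[:,1]-e[1]-.074)<.022)&(abs(w[:,0]-e[0])<.025)]
print('eye',len(k),k[:,2].mean(),cv2.minEnclosingCircle((k[:,:2]*1000).astype(np.float32)))
for nm,lo,hi in(('up tip',.146,.16),('up foot',.124,.138),('low tip',.052,.066),('low foot',.034,.044)):
    k=w[(w[:,2]>lo)&(w[:,2]<hi)&(w[:,1]>.045)&(w[:,1]<.09)&(w[:,0]>.49)&(w[:,0]<.527)]
    if len(k):print(nm,len(k),np.round(np.median(k,0),4),k.min(0).round(4),k.max(0).round(4))
r=w[(w[:,2]>.134)&(w[:,2]<.147)&(w[:,0]>.52)&(w[:,0]<.66)&(abs(w[:,1])<.09)]
ys=np.arange(-.06,.065,.005);xs=[np.percentile(r[abs(r[:,1]-y)<.003][:,0],2) for y in ys if (abs(r[:,1]-y)<.003).sum()>20]
print('roof',len(r),np.round(xs,4),cv2.minAreaRect((r[:,:2]*1000).astype(np.float32)),np.median(r[:,2]))
E
```

```text
t 7.42 tcp [425.6  10.7 376.1] yaw -1.82 tilt [0.0002 0.0003] F [-0.5  0.9 -3.6] gap 11.3 q [-42.  -3.  34. 124.   2.  59. -10.]
eye 3099 0.20997726362384975 ((426.6264953613281, 81.69945526123047), 20.78944969177246)
up tip 217 [0.5093 0.0662 0.1496] [0.5059 0.0597 0.146 ] [0.5156 0.0705 0.1557]
up foot 601 [0.5085 0.0671 0.1309] [0.5016 0.0553 0.124 ] [0.527  0.0751 0.1379]
low tip 118 [0.5097 0.066  0.0569] [0.5062 0.0599 0.0522] [0.5178 0.0707 0.064 ]
low foot 286 [0.5109 0.0659 0.0389] [0.5021 0.0554 0.034 ] [0.527  0.075  0.0438]
roof 21096 [0.5307 0.5372 0.537  0.5374 0.5376 0.5377 0.5379 0.5379 0.5381 0.5383
 0.5382 0.5384 0.5385 0.5386 0.5387 0.5388 0.539  0.5392 0.5393 0.5393
 0.5394 0.5317 0.5315 0.5348 0.5376] ((575.35595703125, 0.6949920654296875), (159.48468017578125, 91.54269409179688), 88.63310241699219) 0.14018969429878733
```

View pics/w3.png

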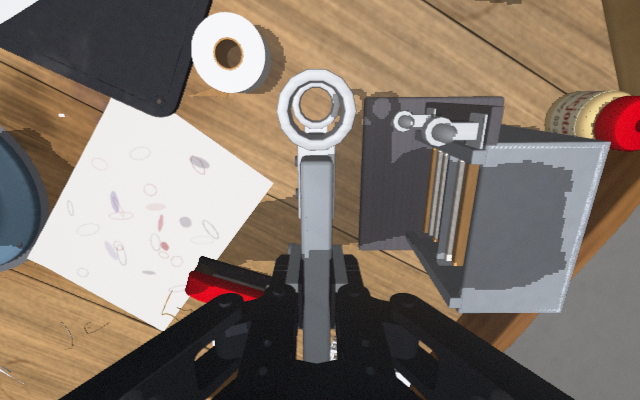

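>>> {"name": "send_rows", "arguments": {
  "commands": "5 4.3 -4.9 0.2 -0.008; 5 4.3 -4.9 0.2 0; 5 4.3 -4.9 0.1 0; 5 4.4 -4.8 0.1 0; 5 0 0 0 0; 5 0 0 0 0"
}}

```text
time: 8.22
ee_pos: [0.4257, -0.0093, 0.3588]
orientation: [[0.0, 0.025, 1.0], [0.0, 1.0, -0.025], [-1.0, 0.0, 0.0]]
force: [0.7, -0.4, -2.3]
finger_gap: 0.0119
```

>>> {"name": "send_rows", "arguments": {
  "commands": "5 0 0.3 8 0; 5 0 0.3 12 0; 5 0 0.3 12 0; 5 0 0.3 12 0; 5 0 0.3 12 0; 5 0 0.3 12 0; 5 0 0.2 8 0; 5 0 0 7.5 0"
}}

```text
time: 9.22
ee_pos: [0.5096, -0.0094, 0.3586]
orientation: [[-0.0, 0.025, 1.0], [-0.0, 1.0, -0.025], [-1.0, -0.0, -0.0]]
force: [0.2, -0.2, -2.8]
finger_gap: 0.0116
```

>>> {"name": "send_rows", "arguments": {
  "commands": "5 0 0 0 0; 5 0 0 0 0; 5 0 0 0 0"
}}

```text
time: 9.6
ee_pos: [0.5087, -0.0095, 0.3587]
orientation: [[-0.001, 0.025, 1.0], [0.0, 1.0, -0.025], [-1.0, 0.0, -0.001]]
force: [0.6, 0.2, -3.4]
finger_gap: 0.0115
```

```bash
python3 - <<'E'
from h import *
p,W,s=wrist('w4')
w=W.reshape(-1,3)
e=np.array(s['ee_pos'])
# eye ring (outer) points and pin seen through bore
k=w[(abs(w[:,2]-(e[2]-.166))<.008)&(w[:,1]>e[1]+.0585)&(w[:,1]<e[1]+.1)&(abs(w[:,0]-e[0])<.03)]
print('eye',len(k),k.min(0).round(4),k.max(0).round(4),np.median(k[:,2]))
t=w[(w[:,2]>.146)&(w[:,2]<.158)&(abs(w[:,1]-.0655)<.015)&(abs(w[:,0]-.511)<.015)]
print('pin',len(t),t.min(0).round(4) if len(t) else '',t.max(0).round(4) if len(t) else '')
c=np.hstack([cv2.resize(p[40:180,230:400,::-1],None,fx=3,fy=3,interpolation=3)])
p2,_=arm.snapshot('scene')
c2=cv2.resize(p2[120:350,320:480,::-1],None,fx=1.83,fy=1.83)
H=min(c.shape[0],c2.shape[0]);cv2.imwrite('pics/c4.png',np.hstack([c[:H],c2[:H]])[:, :800])
E
```

```text
t 9.6 tcp [508.7  -9.5 358.7] yaw -1.41 tilt [-0.0005  0.0004] F [ 0.6  0.2 -3.4] gap 11.5 q [-37.  11.  37. 115.  -8.  57.   2.]
eye 2761 [0.4941 0.0491 0.1847] [0.5277 0.0816 0.1949] 0.19273829342534507
pin 272 [0.5061 0.0595 0.146 ] [0.5174 0.0703 0.1562]
```

View pics/c4.png

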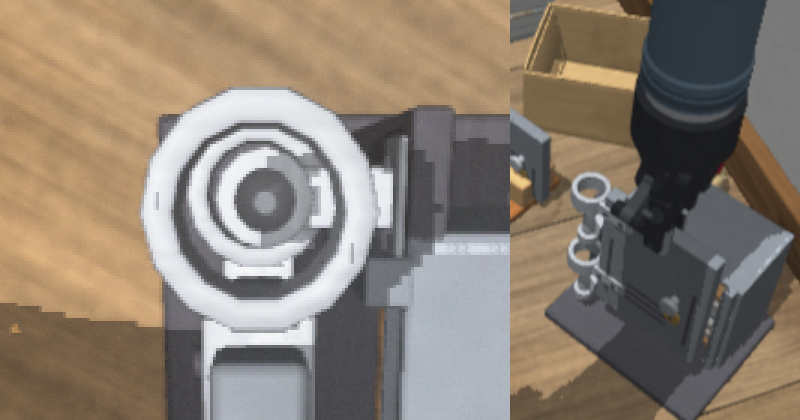

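>>> {"name": "send_rows", "arguments": {
  "commands": "5 3 0.4 0.6 0; 5 5 0 0 0; 5 5 0 0 0; 5 5 0 0 0; 5 5 0 0 0; 5 5 0 0 0; 5 3 0 0 0; 5 0 0 0 0"
}}

```text
time: 10.7
ee_pos: [0.5096, -0.009, 0.3275]
orientation: [[-0.001, 0.025, 1.0], [-0.0, 1.0, -0.025], [-1.0, -0.0, -0.001]]
force: [0.1, -0.2, -3.7]
finger_gap: 0.0119
```

>>> {"name": "send_rows", "arguments": {
  "commands": "5 2 0 0 0; 5 2 0 0 0; 5 2 0 0 0; 5 1.5 0 0 0; 5 1 0 0 0; 5 0 0 0 0; 5 0 0 0 0"
}}

```text
time: 11.58
ee_pos: [0.5098, -0.009, 0.3193]
orientation: [[0.0, 0.025, 1.0], [0.0, 1.0, -0.025], [-1.0, 0.0, 0.0]]
force: [0.1, 0.3, -3.5]
finger_gap: 0.0118
```

Free so far; creep down to contact.

>>> {"name": "send_rows", "arguments": {
  "commands": "5 0.8 0 0 0; 5 0.6 0 0 0; 5 0.6 0 0 0; 5 0 0 0 0; 5 0 0 0 0"
}}

```text
time: 12.2
ee_pos: [0.5097, -0.009, 0.3173]
orientation: [[-0.0, 0.025, 1.0], [-0.0, 1.0, -0.025], [-1.0, -0.0, -0.0]]
force: [0.4, -0.2, -3.8]
finger_gap: 0.0115
```

>>> {"name": "send_rows", "arguments": {
  "commands": "5 0.5 0 0 0; 5 0.3 0 0 0; 5 0 0 0 0; 5 0 0 0 0"
}}

```text
time: 12.7
ee_pos: [0.5099, -0.0091, 0.3168]
orientation: [[0.0, 0.025, 1.0], [0.0, 1.0, -0.025], [-1.0, 0.0, 0.0]]
force: [-0.6, -0.7, 1.2]
finger_gap: 0.0119
```

>>> {"name": "send_rows", "arguments": {
  "commands": "5 0.4 0 0 0; 5 0 0 0 0; 5 0 0 0 0",
  "force": 100
}}

```text
time: 13.08
ee_pos: [0.5101, -0.0092, 0.3168]
orientation: [[0.001, 0.025, 1.0], [0.0, 1.0, -0.025], [-1.0, 0.0, 0.001]]
force: [-2.2, -1.4, 5.5]
finger_gap: 0.0117
```

>>> {"name": "send_rows", "arguments": {
  "commands": "13 0 0 0 0; 15 0 0 0 0; 17 0 0 0 0; 20 0 0 0 0; 24 0 0 0 0; 28 0 0 0 0; 28 0 0 0 0",
  "force": 20
}}

```text
time: 13.95
ee_pos: [0.5097, -0.009, 0.316]
orientation: [[-0.0, 0.025, 1.0], [0.0, 1.0, -0.025], [-1.0, 0.0, -0.0]]
force: [-1.2, 0.3, -0.7]
finger_gap: 0.028
```

>>> {"name": "send_rows", "arguments": {
  "commands": "28 -3 0 0 0; 28 -6 0 0 0; 28 -10 0 0 0; 28 -15 0 0 0; 28 -20 0 0 0; 28 -25 0 0 0; 28 -25 0 0 0; 28 0 0 0 0"
}}

```text
time: 14.95
ee_pos: [0.5108, -0.0094, 0.4232]
orientation: [[0.006, 0.025, 1.0], [0.002, 1.0, -0.025], [-1.0, 0.002, 0.006]]
force: [0.3, -0.6, -0.2]
finger_gap: 0.0283
```

```bash
python3 - <<'E'
from h import *
p,W,s=wrist('w5');w=W.reshape(-1,3)
t=w[(w[:,2]>.155)&(w[:,2]<.17)&(abs(w[:,0]-.509)<.025)&(w[:,1]>-.07)&(w[:,1]<.046)]
print('leaf top',len(t),np.median(t[:,2]),cv2.minAreaRect((t[:,:2]*1000).astype(np.float32)))
for nm,lo,hi in(('up eye top z (home .151)',.14,.16),('low (.059)',.048,.07)):
    k=w[(w[:,2]>lo)&(w[:,2]<hi)&(w[:,1]>.049)&(w[:,1]<.09)&(w[:,0]>.485)&(w[:,0]<.535)]
    print(nm,len(k),np.median(k[:,2]),k.min(0).round(4),k.max(0).round(4))
p2,_=arm.snapshot('scene');c=cv2.resize(p2[150:360,220:500,::-1],None,fx=1.9,fy=1.9,interpolation=3)
c1=cv2.resize(p[40:340,230:400,::-1],None,fx=1.33,fy=1.33);cv2.imwrite('pics/c5.png',np.hstack([c,c1])[:, :800])
E
```

```text
t 14.95 tcp [510.8  -9.4 423.2] yaw -1.42 tilt [0.0062 0.0017] F [ 0.3 -0.6 -0.2] gap 28.3 q [-39.   6.  38. 111.  -4.  64.  -1.]
leaf top 2312 0.16216646766583942 ((510.5069580078125, -8.664722442626953), (109.4319839477539, 13.70687198638916), 88.869140625)
up eye top z (home .151) 1065 0.15086217341184374 [0.4956 0.049  0.1401] [0.5348 0.0817 0.1561]
low (.059) 169 0.05897793862015849 [0.4972 0.049  0.0528] [0.5346 0.0778 0.061 ]
```

View pics/c5.png

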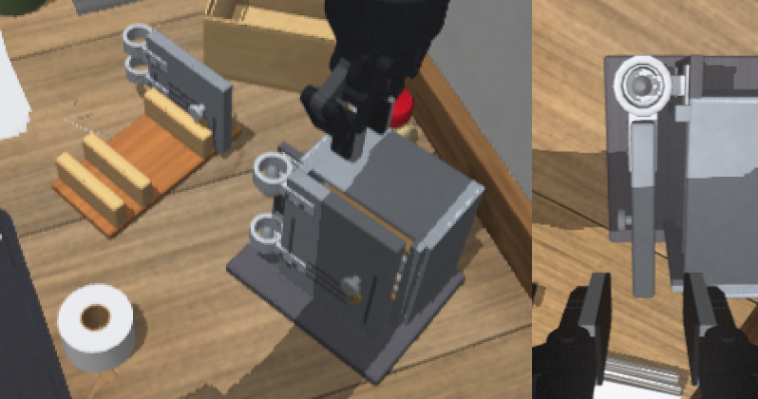

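```bash
python3 -c "
from workcell import arm
print(arm.hand_in())"
```

```text
the job is handed in; nothing more can be done
None
```

I hung the tall door on the locker: both eyes are down on their pintles and the door is closed across the front. The job was handed in at about 15 s on the robot's clock, against the 48 s limit.

I took it from the rack with a top-edge pinch and brought it in from the front, raised about 42 mm over its final height. I then lowered it slowly until the wrist force showed contact (about 5 N), released it and moved the gripper clear above it.

Last checks, before hand-in and with the gripper already clear:
- **Height:** the leaf top was at 162 mm (expected 162).
- **Eyes:** their tops were at 151 mm and 59 mm (expected 151 and 59).
- **Alignment:** the leaf stood within about 0.3° of parallel to the locker front.
- **Short door:** it was still standing in the rack.

- **Disagreements:** while it held the 14 mm leaf, the gripper read about 11.7 mm open, but the door did not slip. The locker's yaw came out as 1.4° from the wrist camera and 1.8° from the overhead one. I used 1.4°.
- **Not checked:** I took no pictures after hand-in.

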